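# Release one cassette from the medicine dock

## Robot

A 7-joint arm with a two-finger parallel gripper is mounted at the origin on the work surface. World frame = base frame: x ahead of the robot, y to its left, z up, the work surface at z = 0. Lengths are in m, angles in rad, forces in N, time in s.
With the tool pointing down it reaches from about 0.425 to 0.925 m from the base axis. Payload 6.8 kg.
Tool frame: the origin (TCP) lies on the centre line of the jaws, within the pads' length; the fingertips stand 19 mm ahead of it and the grasp point (between the pads) is the TCP; z points along the fingers, y is the line along which they close (so a half turn about z gives the same grasp; the last joint's range is limited). The gripper opens to 85 mm and grips with 20 to 120 N. Pads are 22 mm wide; open, the fingers measure 114 mm over their backs; the gripper's body (76 mm by 85 mm) begins 54 mm behind the grasp point. The pads swing forward as they close: fully open they stand 13 mm farther back than shut.
Start: joints at [1.025, 0.477, 0.022, 1.555, -0.011, 1.109, -0.083], TCP at [0.286, -0.611, 0.25] pointing down, gripper open.
Joint ranges: [-2.96, 2.96], [-0.34, 2.1], [-1.41, 1.46], [0.24, 2.44], [-1.37, 4.51], [0.17, 1.92], [-2.96, 2.96]. Speed limits (rad/s): [2.39, 2.39, 3.14, 3.14, 3.14, 3.14, 3.14].

## Interface

Orientations are given as a rotation vector (axis times angle).
In Python, from bench import r gives the robot as it stands. The module is installed in compiled form; this text tells all that it offers.
- The arm moves only by the tool arm_command, never from a script. Its argument "rows" is a list of rows, each an object of numbers: "fingers": the opening, from -1 (shut) to 1 (fully open); "x", "y", "z": the shift along the tool's x, y, z in m; "ax", "ay", "az": the turn, a rotation vector about the tool's x, y, z in degrees. In form: [{"fingers": .., "x": .., "y": .., "z": .., "ax": .., "ay": .., "az": ..}, ...]. A call has 1 to 10 rows; each row shifts and turns the commanded pose from where the row before left it, along the tool's axes as they then stand; what a row does not reach is not made up. A row lasts 1/12 s, in which the tool goes at most 41.7 mm and 7.16 degrees, less where a joint would pass 70% of its speed; a pose out of reach is approached as far as the arm can. A call is refused whole if a number of a shift passes 0.0417 or a number of a turn 7.16, either way. A call with a gripper value outside its range is refused whole. The fingers move at their own pace and stop on an object; "grip_force" is the grip in N (left out, the last holds). Time passes only in rows, so rows that do not move let the fingers close. It gives the time, the measured TCP pose, the force, the opening and the grip force at its end, in the units of the state.
- r.get_obs(): the state, without advancing time (a new reading comes with each control period).
- r.grab_frame(name): name is "side" or "top"; returns a dict with "frame" (420x560x3 uint8, red, green, blue), "depth" (420x560 float32, m along the optical axis (not along the pixel's ray), 0 where there is no reading), "K" (3x3 intrinsics, pixels), "world_from_camera" (4x4, takes a point from camera to world coordinates). Camera axes: x right, y down, z forward; pixel columns grow to the right and rows downward; lengths in m; the calibration is good to about 2 mm. A picture is of the moment at which its call begins.
- r.hand_in(): hands the job in; it is judged then, once.
The state is a dict: "clock": time; "joints": joint angles; "qvel": joint speeds; "tau": joint torques, N m; "tcp_pos": TCP position; "orientation": TCP orientation; "contact_force": force on the tool from outside, world axes, zero at the start; "moment": the same for the moment, N m; "grip_width": finger opening in m; "gripper_force": force on a finger pad.
Only numpy, scipy, OpenCV 4.12 (cv2) and the standard library are available. Lean on these libraries where they do the work, as an engineer would, in place of code of your own. Each camera call takes 0.05 s, during which the arm holds its last target. There are 200 camera calls.

## Task

The sloped medicine dock holds two white cassettes by a round locking plate with one gap in its rim. Turn the plate by its black bar grip, the shorter way round, until the gap stands over the foot of the cassette with the straight fin handle. Then lift that cassette out, set it down (do not drop it) flat and upright in the cardboard tray and let go; leave the other cassette, the one with the round knob, in its place and do not disturb the things standing around.

Things in the scene. Friction and masses are not known exactly. Their poses are not given: they have to be found in the camera images.
- dock: Fixed grey dock; its flat face (285 mm up the slope, 230 mm wide) is inclined 30 deg and rises along the dock's +x, away from the robot. Origin on the table straight below the point where the plate's axis meets the face; z up, y left. In this frame the face's directions are: up-slope (0.866, 0, 0.5), left (0, 1, 0), outward normal (-0.5, 0, 0.866).
- dock_axis (a point): Where the plate's axis (normal to the face) meets the dock's face, 85 mm above the table. The cassettes lie on the face 128 mm up-slope of it, one 45 mm left, one 45 mm right (which is which varies), long side up-slope, each in a pocket with 10 mm high side lips (2 mm play) and a 12 mm high stop at its lower end; they lift out along the normal.
- hub (a joint): Direction of the gap on the face at the start (rad), fixed through the run: 0 = up-slope, positive counter-clockwise looking down on the face (pi/2 = left). The hub is hidden under the plate and does not turn.
- plate (a joint): How far the plate has been turned since the start (rad), 0 at the start, positive counter-clockwise looking down on the face; no end stops. The gap's direction now is hub + plate, modulo a full turn. About 0.06 N m of friction; it stays where it is left.
- plate_grip (a point): On the plate's axis, 42.5 mm above the face: the grip point of the black bar. The bar is 70 mm long and 14 mm thick, from 18.5 to 56.5 mm above the face, on an 80 mm black disc; its length points at the gap (white line on the gap's side). x axis: along the bar towards the gap; z axis: outward face normal.
- plate_gap (a point): Middle of the gap in the plate's rim, 76.6 mm from the axis, 3 mm above the face; axes as plate_grip. The aluminium plate is 160 mm across, underside 8.5 mm and top 14.5 mm above the face; the gap is 36 deg wide, from 57 mm radius out through the rim. It frees a cassette when this point lies on that cassette's foot point.
- fin_case_center (a point): Centre (30 mm above the underside) of the cassette to take: white box 84 x 40 x 30 mm (x, y, z) with a straight fin on top, 56 mm long (x), 12 mm thick (y), from 30 to 61 mm above the underside; a flat foot 16 mm wide, 6 mm thick sticks out 32 mm at the bottom to -x (down-slope), under the plate. z is its up: in the dock, the face normal. 0.11 to 0.24 kg.
- fin_case_foot (a point): On the fin cassette's foot, 66.1 mm to -x of its centre and 27 mm below it; in the dock it is 76.6 mm from the plate axis at 36 deg left or right of up-slope.
- knob_case_center (a point): Centre (30 mm above its underside) of the other cassette, to be left in place: the same box and foot with a round knob (32 mm across, top 62 mm above the underside) in place of the fin.
- tray_in (a point): Centre of the inner floor (5 mm above the table) of the fixed empty cardboard tray, 200 x 160 mm outside (x, y), walls 5 mm thick and 22 mm high.
- squeeze_bottle: Bystander: white squeeze bottle, 66 mm across, 190 mm high; origin at the centre of its underside.
- amber_jar: Bystander: amber jar, 70 mm across, 110 mm high; origin at the centre of its underside.
- carton: Bystander: white carton 60 x 130 x 80 mm (x, y, z); origin at the centre of its underside.
- cup: Bystander: clear cup, 72 mm across, 90 mm high; origin at the centre of its underside.
There are look-alikes about, which are no part of the job. Leave any blue or yellow look-alike of the part that bears fin_case_center alone.

How it is judged:
On the way, in this order (a step that is already met when the one before it is completed fails the run):
1. the plate's gap stands over the foot of the fin cassette (gap point within 10 mm of the foot point) while that cassette still lies in the dock (distance between plate_gap and fin_case_foot below 0.01 m and distance of fin_case_center from where it was at the start of the episode below 0.006 m), for 0.2 s.
2. the fin cassette is lifted clear of the dock and plate (distance of fin_case_center from where it was at the start of the episode above 0.04 m), for 0.1 s.
At the end, for the whole second after the job is handed in: The fin cassette stands released and at rest, flat and upright (within 0.1 rad), on the tray's floor (its centre 25 to 34 mm above the floor, and within 85 mm of the tray's middle along its length and 65 mm across); the knob cassette is within 8 mm of where it was in the dock (x of fin_case_center in the frame of tray_in between -0.085 and 0.085 m and y of fin_case_center in the frame of tray_in between -0.065 and 0.065 m and z of fin_case_center in the frame of tray_in between 0.025 and 0.034 m and angle between fin_case_center's own z axis and vertical below 0.1 rad and linear speed of fin_case below 0.02 m/s and distance of knob_case_center from where it was at the start of the episode below 0.008 m); the robot touches nothing.
It fails at once if the plate is turned more than 190 deg (3.3 rad) away from where it stood, the long way round (value of joint plate above 3.3 rad or value of joint plate below -3.3 rad).
It fails at once if the fin cassette is dropped: it moves faster than 0.8 m/s with no finger on it (linear speed of fin_case above 0.8 m/s and contact force between the fingers and fin_case below 0.05 N).
It fails at once if the knob cassette is moved by more than 15 mm (distance of knob_case_center from where it was at the start of the episode above 0.015 m).
It fails at once if a bystander is moved by more than 30 mm (distance of any of squeeze_bottle, amber_jar, carton, cup from where it was at the start of the episode above 0.03 m).
It also fails if it takes over 72 s, if anything falls off the work surface, if the arm or the gripper's body presses on something with over 40 N, if the wrist force passes 120 N, or if a joint passes its speed limit or range.

## Working session

There is one attempt and no reset: what is moved stays moved. The work goes in short steps, Python scripts to look and compute and a tool call to move; the robot and the scene stay as the last step left them, time stands still between calls to the robot, and variables do not carry over. Pictures are saved under pics/ and viewed, at most 10 in all, crops included, and the job is handed in when it is done.

Besides the shell and the picture viewer there is one more tool, called after "Emit:" in YAML: its name, and indented under it one key for each argument. arm_command: Moves the arm, as the interface text tells. Its arguments: {"type":"object","properties":{"rows":{"type":"array"},"grip_force":{"type":"number"}},"required":["rows"]}

```bash
mkdir -p pics
python3 - <<'E'
from bench import r
import cv2,numpy as np
for n in("top","side"):
    f=r.grab_frame(n); cv2.imwrite(f"pics/{n}0.png",f["frame"][:,:,::-1]); np.savez(f"{n}0.npz",**f); print(n,f["K"],f["world_from_camera"])
o=r.get_obs();print(o)
E
```

```text
top [[378.99952937   0.         275.10280248]
 [  0.         378.99952937 211.478461  ]
 [  0.           0.           1.        ]] [[ 0.01523438 -0.98829956  0.15176262  0.44717164]
 [-0.99953184 -0.01102488  0.02854042 -0.01630192]
 [-0.02653332 -0.15212637 -0.98800483  1.11778348]
 [ 0.          0.          0.          1.        ]]
side [[494.14419736   0.         291.01191025]
 [  0.         494.14419736 204.33860995]
 [  0.           0.           1.        ]] [[-0.95576817 -0.22435005  0.19019532  0.35215807]
 [-0.29410976  0.72334082 -0.62472194  0.82654406]
 [ 0.00258036 -0.65302765 -0.75732967  1.13659613]
 [ 0.          0.          0.          1.        ]]
{'clock': 0.1, 'joints': array([ 1.02491627,  0.47766919,  0.02234772,  1.55634371, -0.01152485,
        1.10930462, -0.0831055 ]), 'qvel': array([ 0.00030973,  0.00028434,  0.00083189, -0.00423664,  0.00033308,
        0.00221035, -0.00047452]), 'tau': array([ 4.98465408e-03, -5.97765934e+01,  1.61384538e+00, -2.81958675e+01,
        1.28362534e-02,  4.93591855e-03, -4.65255823e-05]), 'tcp_pos': array([ 0.28593673, -0.61089377,  0.24945911]), 'orientation': array([-3.06513258e+00, -6.81850163e-01,  6.88332048e-04]), 'contact_force': array([0.2638486 , 0.20070722, 0.33209796]), 'moment': array([-0.00875788, -0.02799745,  0.06165271]), 'gripper_force': 0.0, 'grip_width': 0.08561996226786363}
```

View pics/top0.png

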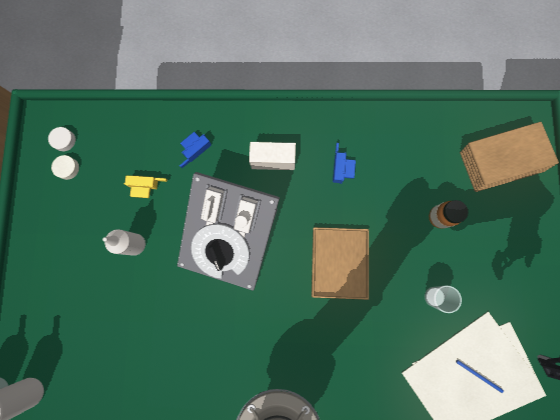

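View pics/side0.png

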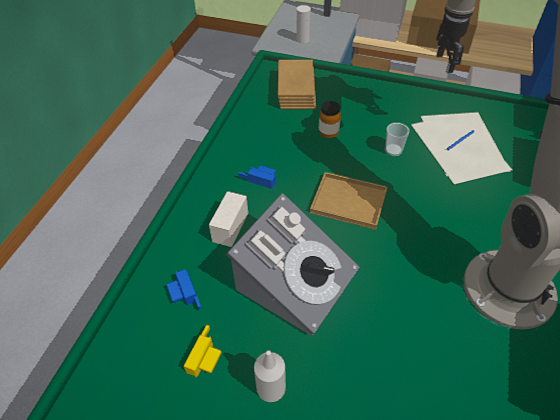

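Top view: dock centred at about (228,232), plate at (219,250), fin cassette left at (211,206), knob right at (244,215), and tray at (341,263). The gap seems to be near (219,272). I'll enlarge both views to check.

Run:
```python
import cv2,numpy as np
a=cv2.imread("pics/top0.png")[170:295,170:290]; b=cv2.imread("pics/side0.png")[190:335,225:365]
a=cv2.resize(a,None,fx=4.6,fy=4.6,interpolation=cv2.INTER_CUBIC);b=cv2.resize(b,None,fx=4,fy=4,interpolation=cv2.INTER_CUBIC)
cv2.imwrite("pics/ca.png",a);cv2.imwrite("pics/cb.png",b)
```

```text
(no output)
```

View pics/ca.png

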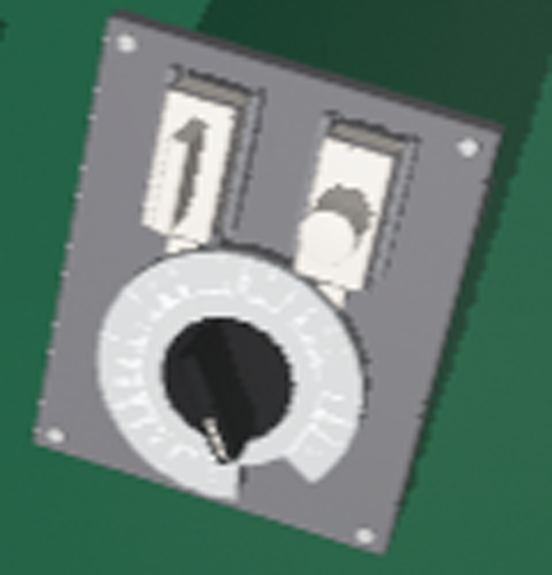

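View pics/cb.png

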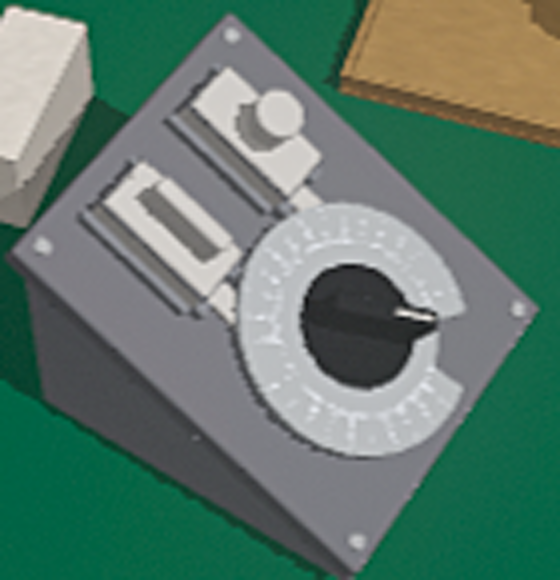

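The gap's middle is at about crop (272,480) in the top view, pointing down-slope and to the right. The fin cassette is on the left. Next I'll measure with depth.

```bash
cat > h.py <<'E'
import numpy as np
def cloud(n):
    f=np.load(n+".npz"); d=f["depth"]; v,u=np.mgrid[:d.shape[0],:d.shape[1]]; K=f["K"]; T=f["world_from_camera"]
    P=np.stack([(u-K[0,2])/K[0,0]*d,(v-K[1,2])/K[1,1]*d,d],-1)@T[:3,:3].T+T[:3,3]
    P[d==0]=np.nan; return P,f["frame"]
def ray(n,u,v,z):
    f=np.load(n+".npz");K=f["K"];T=f["world_from_camera"]
    w=T[:3,:3]@np.array([(u-K[0,2])/K[0,0],(v-K[1,2])/K[1,1],1]);return T[:3,3]+w*(z-T[2,3])/w[2]
E
python3 - <<'E'
from h import *
from scipy.optimize import least_squares
import cv2
for n,box,scr in(("top0",(175,290,178,280),[(55,435),(127,43),(365,537),(468,148)]),("side0",(195,335,228,360),[(42,246),(357,541),(232,36),(518,310)])):
    P,F=cloud(n); s,ox,oy=(4.6,170,170) if n=="top0" else (4,225,190)
    S=[P[int(round(y/s+oy)),int(round(x/s+ox))] for x,y in scr]; print(n,"screws",np.round(S,4).tolist())
    Q=P[box[0]:box[1],box[2]:box[3]].reshape(-1,3);C=F[box[0]:box[1],box[2]:box[3]].reshape(-1,3).astype(int)
    g=(Q[:,2]>.02)&(C.max(1)<150)&(C.min(1)>70)&(np.ptp(C,axis=1)<30); G=Q[g]
    def res(p): # yaw, offset, table slope 30
        nn=np.array([-.5*np.cos(p[0]),-.5*np.sin(p[0]),.866]);return G@nn-p[1]
    so=least_squares(res,[-.2,0],loss="soft_l1",f_scale=.002); yaw=so.x[0]; print("plane yaw",yaw,so.x[1],g.sum(),np.median(abs(so.fun)))
    # yaw from screws
    if n=="top0": up=[S[1]-S[0],S[3]-S[2]]; 
    else: up=[S[0]-S[1],S[2]-S[3]]
    ys=[np.arctan2(a[1],a[0]) for a in up]; print("screw yaw",ys)
    yaw=np.mean(ys)
    R=np.array([[np.cos(yaw)*.866,np.sin(yaw)*.866,.5],[-np.sin(yaw),np.cos(yaw),0],[-.5*np.cos(yaw),-.5*np.sin(yaw),.866]])
    L=Q@R.T; off=np.median((G@R.T)[:,2]); L[:,2]-=off; 
    m=(L[:,2]>.010)&(L[:,2]<.019)&(C.min(1)>150); A=L[m]
    # radius 80 outer boundary: minimise via robust hull
    c0=np.median(A[:,:2],0)
    H=cv2.convexHull(A[:,:2].astype(np.float32))[:,0]
    def rc(p): return np.hypot(H[:,0]-p[0],H[:,1]-p[1])-.079
    c=least_squares(rc,c0,loss="soft_l1",f_scale=.002); c0=c.x; print("res",np.round(c.fun*1e3,1))
    d=A[:,:2]-c0; rr=np.hypot(*d.T); th=np.degrees(np.arctan2(d[:,1],d[:,0])); k=(rr>.062)&(rr<.082)
    t=np.sort(th[k]); t=np.r_[t,t[0]+360]; i=np.argmax(np.diff(t)); print("gap",t[i],t[i+1],(t[i]+t[i+1])/2)
    ax=np.r_[c0,off]@R; print("axis on face",ax,"off",off)
    # white things
    for nm,lo,hi in(("lefttop",.03,.1),):
        q=(L[:,2]>.05)&(L[:,0]-c0[0]>.08);B=L[q]-np.r_[c0,0]
        for sd in(1,-1):
            b=B[(B[:,1]*sd>0)];print(sd,len(b),np.median(b,0) if len(b) else 0, b.min(0) if len(b) else 0,b.max(0)if len(b) else 0)
        q=(L[:,2]>.026)&(L[:,2]<.034)&(L[:,0]-c0[0]>.07);B=L[q]-np.r_[c0,0]
        for sd in(1,-1):
            b=B[(B[:,1]*sd>0)];print("box",sd,len(b), np.percentile(b,3,0),np.percentile(b,97,0))
tr=[(313,228),(368,229),(369,298),(314,298)]
print("tray",np.round([ray("top0",*p,.022) for p in tr],4).tolist())
P,_=cloud("top0")
for nm,(u,v) in dict(carton=(272,150),bottle=(112,241),jar=(455,211),yel=(140,180),blue=(343,165),cup=(447,290)).items(): print(nm,P[v,u])
E
```

```text
top0 screws [[0.4562, 0.2744, 0.0478], [0.6743, 0.2104, 0.1739], [0.3984, 0.0841, 0.0461], [0.6165, 0.0192, 0.1731]]
plane yaw -0.2877879677024883 -0.14363090149975485 4736 0.0013765536555925967
screw yaw [np.float64(-0.2856942121662523), np.float64(-0.2890237223942194)]
res [103.9   1.4   0.8  -0.    0.4   0.6   0.4   0.3  -0.4   0.    1.6   0.7
   0.8   0.3   1.    0.3   0.3   0.5   0.8  91.5]
gap -165.25258813165442 -130.23412806585344 -147.74335809875393
axis on face [0.49812625 0.159233   0.08368738] off -0.14381859140581277
1 117 [0.13143261 0.04349958 0.05969082] [0.10134063 0.03861847 0.05002431] [0.15766551 0.05134167 0.0662714 ]
-1 138 [ 0.13188746 -0.04555256  0.06114539] [ 0.11495772 -0.06063154  0.05015353] [ 0.145229   -0.02952912  0.06620799]
box 1 329 [0.08975996 0.02464762 0.02651154] [0.17046548 0.06494354 0.03302714]
box -1 356 [ 0.08892853 -0.06528427  0.02658844] [ 0.17049823 -0.02522316  0.03221458]
side0 screws [[0.6731, 0.217, 0.1787], [0.4602, 0.2778, 0.0472], [0.6182, 0.024, 0.1773], [0.4032, 0.0906, 0.0488]]
plane yaw -0.30584538825476937 -0.140172992009243
[... 413 characters left out ...]
46855 0.05035405] [0.1554463  0.05335953 0.06527551]
-1 133 [ 0.12834661 -0.04065859  0.06141663] [ 0.11357841 -0.0595055   0.05009339] [ 0.14353084 -0.02735415  0.068337  ]
box 1 341 [0.08673964 0.02821499 0.02657942] [0.16834073 0.0666467  0.0332952 ]
box -1 366 [ 0.08746366 -0.06219771  0.02648159] [ 0.16843036 -0.02368015  0.03304393]
tray [[0.5683, -0.0953, 0.022], [0.5673, -0.2537, 0.022], [0.3726, -0.2522, 0.022], [0.3699, -0.0981, 0.022]]
carton [0.7836877  0.02524234 0.07883582]
bottle [0.51284883 0.42443483 0.16625359]
jar [ 0.60895588 -0.46648161  0.10774468]
yel [0.70266875 0.41519386 0.03735755]
blue [ 0.75320766 -0.18189298  0.03646502]
cup [ 0.3991539  -0.46130242  0.04295847]
```

```bash
cat >> h.py <<'E'
import json
from scipy.spatial.transform import Rotation as Ro, Slerp
yaw=np.radians(-16.5)
N=np.array([-.5*np.cos(yaw),-.5*np.sin(yaw),.866]);UP=np.array([.866*np.cos(yaw),.866*np.sin(yaw),.5]);LE=np.array([-np.sin(yaw),np.cos(yaw),0])
AX=np.array([.499,.160,.085])
def face(u,l,n): return AX+UP*u+LE*l+N*n
def ori(deg): # tool x along face direction deg, z into face
    x=UP*np.cos(np.radians(deg))+LE*np.sin(np.radians(deg)); return Ro.from_matrix(np.stack([x,np.cross(-N,x),-N],1))
def down(deg):
    x=np.array([np.cos(np.radians(deg)),np.sin(np.radians(deg)),0]);z=np.array([0,0,-1.]);return Ro.from_matrix(np.stack([x,np.cross(z,x),z],1))
def plan(wps,fingers,step=.038,deg=6.9,only=99):
    from bench import r
    o=r.get_obs();p,R=o["tcp_pos"],Ro.from_rotvec(o["orientation"]);k=[]
    print("now",np.round(p,4),"j",np.round(o["joints"],2),"t",round(o["clock"],1))
    for q,S in wps:
        a=(R.inv()*S).magnitude();n=max(1,int(np.ceil(max(np.linalg.norm(q-p)/step,np.degrees(a)/deg))))
        sl=Slerp([0,1],Ro.concatenate([R,S]));c,C=p,R
        for i in range(1,n+1):
            D=sl(i/n);e=p+(q-p)*i/n;s=C.inv().apply(e-c);w=np.degrees((C.inv()*D).as_rotvec())
            s=np.round(s,4);w=np.round(w,2);k.append(dict(fingers=fingers,x=s[0],y=s[1],z=s[2],ax=w[0],ay=w[1],az=w[2]))
            c=c+C.apply(s);C=C*Ro.from_rotvec(np.radians(w))
        p,R=c,C
    print(len(k))
    for i in range(0,min(len(k),only),10): print("["+",".join("{"+",".join(f'"{a}":{b:g}' for a,b in d.items() if b or a=="fingers")+"}" for d in k[i:i+10])+"]")
E
python3 - <<'E'
from h import *
plan([(np.array([.45,-.35,.36]),down(80)),(np.array([.47,-.05,.36]),down(138)),(face(0,0,.16),ori(-147.2))],1)
E
```

```text
now [ 0.2859 -0.6109  0.2495] j [ 1.02  0.48  0.02  1.56 -0.01  1.11 -0.08] t 0.1
28
[{"fingers":1,"x":0.0288,"y":-0.0185,"z":-0.0123,"ax":-0.01,"az":-6.1},{"fingers":1,"x":0.0306,"y":-0.0154,"z":-0.0122,"ax":-0.01,"ay":-0.01,"az":-6.1},{"fingers":1,"x":0.0321,"y":-0.0121,"z":-0.0123,"ax":-0.01,"az":-6.11},{"fingers":1,"x":0.0331,"y":-0.0085,"z":-0.0122,"ax":-0.01,"ay":-0.01,"az":-6.1},{"fingers":1,"x":0.0339,"y":-0.005,"z":-0.0123,"ax":-0.01,"az":-6.1},{"fingers":1,"x":0.0342,"y":-0.0013,"z":-0.0123,"ax":-0.01,"ay":-0.01,"az":-6.1},{"fingers":1,"x":0.0342,"y":0.0023,"z":-0.0123,"ax":-0.01,"az":-6.1},{"fingers":1,"x":0.0337,"y":0.0059,"z":-0.0123,"ax":-0.01,"az":-6.11},{"fingers":1,"x":0.033,"y":0.0095,"z":-0.0122,"ax":-0.01,"ay":-0.01,"az":-6.1},{"fingers":1,"x":0.0332,"y":-0.0036,"az":-6.44}]
[{"fingers":1,"x":0.0334,"y":0.0001,"az":-6.45},{"fingers":1,"x":0.0332,"y":0.0039,"az":-6.44},{"fingers":1,"x":0.0325,"y":0.0076,"az":-6.45},{"fingers":1,"x":0.0315,"y":0.0112,"az":-6.44},{"fingers":1,"x":0.03,"y":0.0147,"az":-6.44},{"fingers":1,"x":0.0282,"y":0.0179,"az":-6.45},{"fingers":1,
[... 169 characters left out ...]
{"fingers":1,"x":0.0184,"y":0.016,"z":0.0126,"ax":0.2,"ay":-3.13,"az":-5.69}]
[{"fingers":1,"x":0.0173,"y":0.0178,"z":0.0116,"ax":0.2,"ay":-3.12,"az":-5.69},{"fingers":1,"x":0.016,"y":0.0195,"z":0.0105,"ax":0.2,"ay":-3.13,"az":-5.69},{"fingers":1,"x":0.0146,"y":0.0211,"z":0.0097,"ax":0.2,"ay":-3.12,"az":-5.7},{"fingers":1,"x":0.013,"y":0.0225,"z":0.0088,"ax":0.19,"ay":-3.13,"az":-5.69},{"fingers":1,"x":0.0111,"y":0.0237,"z":0.0081,"ax":0.2,"ay":-3.12,"az":-5.69},{"fingers":1,"x":0.0091,"y":0.0247,"z":0.0075,"ax":0.2,"ay":-3.12,"az":-5.69},{"fingers":1,"x":0.007,"y":0.0256,"z":0.0069,"ax":0.2,"ay":-3.13,"az":-5.69},{"fingers":1,"x":0.0048,"y":0.0262,"z":0.0065,"ax":0.2,"ay":-3.12,"az":-5.69}]
```

Emit:
arm_command:
  rows:
    - {"fingers": 1,"x": 0.029,"y": -0.018,"z": -0.012,"az": -6.1}
    - {"fingers": 1,"x": 0.031,"y": -0.015,"z": -0.012,"az": -6.1}
    - {"fingers": 1,"x": 0.032,"y": -0.012,"z": -0.012,"az": -6.1}
    - {"fingers": 1,"x": 0.033,"y": -0.009,"z": -0.012,"az": -6.1}
    - {"fingers": 1,"x": 0.034,"y": -0.005,"z": -0.012,"az": -6.1}
    - {"fingers": 1,"x": 0.034,"y": -0.001,"z": -0.012,"az": -6.1}
    - {"fingers": 1,"x": 0.034,"y": 0.002,"z": -0.012,"az": -6.1}
    - {"fingers": 1,"x": 0.034,"y": 0.006,"z": -0.012,"az": -6.1}
    - {"fingers": 1,"x": 0.033,"y": 0.01,"z": -0.012,"az": -6.1}
    - {"fingers": 1,"x": 0.033,"y": -0.004,"az": -6.4}

```text
validation failed for argument at $.ro...
```

Emit:
arm_command:
  rows:
    - {"fingers": 1,"x": 0.033,"y": 0,"az": -6.4}
    - {"fingers": 1,"x": 0.033,"y": 0.004,"az": -6.4}
    - {"fingers": 1,"x": 0.033,"y": 0.008,"az": -6.4}
    - {"fingers": 1,"x": 0.031,"y": 0.011,"az": -6.4}
    - {"fingers": 1,"x": 0.03,"y": 0.015,"az": -6.4}
    - {"fingers": 1,"x": 0.028,"y": 0.018,"az": -6.4}
    - {"fingers": 1,"x": 0.026,"y": 0.021,"az": -6.4}
    - {"fingers": 1,"x": 0.023,"y": 0.024,"az": -6.4}

```text
validation failed for argument at $.ro...
```

```bash
python3 -c "
from h import *
plan([(face(0,0,.16),ori(-147.2))],1)"
```

```text
now [ 0.2859 -0.6109  0.2495] j [ 1.02  0.48  0.02  1.56 -0.01  1.11 -0.08] t 0.1
25
[{"fingers":1,"x":0.0184,"y":-0.0264,"z":0.0011,"ax":-1.42,"ay":-1.08,"az":-6.63},{"fingers":1,"x":0.0213,"y":-0.0242,"ax":-1.42,"ay":-1.08,"az":-6.62},{"fingers":1,"x":0.024,"y":-0.0215,"z":-0.0009,"ax":-1.42,"ay":-1.08,"az":-6.63},{"fingers":1,"x":0.0263,"y":-0.0186,"z":-0.0019,"ax":-1.42,"ay":-1.09,"az":-6.62},{"fingers":1,"x":0.0282,"y":-0.0153,"z":-0.0028,"ax":-1.42,"ay":-1.08,"az":-6.63},{"fingers":1,"x":0.0297,"y":-0.012,"z":-0.0037,"ax":-1.42,"ay":-1.08,"az":-6.62},{"fingers":1,"x":0.0308,"y":-0.0083,"z":-0.0045,"ax":-1.41,"ay":-1.08,"az":-6.63},{"fingers":1,"x":0.0314,"y":-0.0046,"z":-0.0053,"ax":-1.42,"ay":-1.08,"az":-6.62},{"fingers":1,"x":0.0317,"y":-0.0008,"z":-0.006,"ax":-1.42,"ay":-1.08,"az":-6.63},{"fingers":1,"x":0.0314,"y":0.003,"z":-0.0065,"ax":-1.42,"ay":-1.09,"az":-6.62}]
[{"fingers":1,"x":0.0307,"y":0.0067,"z":-0.007,"ax":-1.42,"ay":-1.08,"az":-6.63},{"fingers":1,"x":0.0296,"y":0.0105,"z":-0.0073,"ax":-1.42,"ay":-1.08,"az":-6.62},{"fingers":1,"x":0.0281,"y":0.0139,"z":-0.0076,"a
[... 306 characters left out ...]
256,"z":-0.0074,"ax":-1.42,"ay":-1.08,"az":-6.63},{"fingers":1,"x":0.0149,"y":0.0277,"z":-0.007,"ax":-1.42,"ay":-1.08,"az":-6.63},{"fingers":1,"x":0.0115,"y":0.0294,"z":-0.0066,"ax":-1.42,"ay":-1.08,"az":-6.62},{"fingers":1,"x":0.0079,"y":0.0306,"z":-0.006,"ax":-1.42,"ay":-1.08,"az":-6.63}]
[{"fingers":1,"x":0.0042,"y":0.0315,"z":-0.0053,"ax":-1.42,"ay":-1.08,"az":-6.62},{"fingers":1,"x":0.0004,"y":0.0319,"z":-0.0046,"ax":-1.41,"ay":-1.08,"az":-6.63},{"fingers":1,"x":-0.0034,"y":0.0318,"z":-0.0038,"ax":-1.42,"ay":-1.09,"az":-6.62},{"fingers":1,"x":-0.007,"y":0.0314,"z":-0.0029,"ax":-1.42,"ay":-1.08,"az":-6.63},{"fingers":1,"x":-0.0107,"y":0.0303,"z":-0.0019,"ax":-1.42,"ay":-1.08,"az":-6.62}]
```

The call was refused, probably because every row needs all the keys. I'll send one full row to test this.

Emit:
arm_command:
  rows:
    - {"fingers": 1,"x": 0.029,"y": -0.018,"z": -0.012,"ax": 0,"ay": 0,"az": -6.1}
    - {"fingers": 1,"x": 0.031,"y": -0.015,"z": -0.012,"ax": 0,"ay": 0,"az": -6.1}
    - {"fingers": 1,"x": 0.032,"y": -0.012,"z": -0.012,"ax": 0,"ay": 0,"az": -6.1}
    - {"fingers": 1,"x": 0.033,"y": -0.009,"z": -0.012,"ax": 0,"ay": 0,"az": -6.1}
    - {"fingers": 1,"x": 0.034,"y": -0.005,"z": -0.012,"ax": 0,"ay": 0,"az": -6.1}
    - {"fingers": 1,"x": 0.034,"y": -0.001,"z": -0.012,"ax": 0,"ay": 0,"az": -6.1}
    - {"fingers": 1,"x": 0.034,"y": 0.002,"z": -0.012,"ax": 0,"ay": 0,"az": -6.1}
    - {"fingers": 1,"x": 0.034,"y": 0.006,"z": -0.012,"ax": 0,"ay": 0,"az": -6.1}
    - {"fingers": 1,"x": 0.033,"y": 0.01,"z": -0.012,"ax": 0,"ay": 0,"az": -6.1}
    - {"fingers": 1,"x": 0.033,"y": -0.004,"z": 0,"ax": 0,"ay": 0,"az": -6.4}

```text
clock: 0.93
tcp_pos: [0.4565, -0.3161, 0.3604]
orientation: [2.28, 2.156, 0.004]
contact_force: [0.0, 0.1, 0.4]
grip_width: 0.0857
gripper_force: 0.0
```

Emit:
arm_command:
  rows:
    - {"fingers": 1,"x": 0.033,"y": 0,"z": 0,"ax": 0,"ay": 0,"az": -6.4}
    - {"fingers": 1,"x": 0.033,"y": 0.004,"z": 0,"ax": 0,"ay": 0,"az": -6.4}
    - {"fingers": 1,"x": 0.033,"y": 0.008,"z": 0,"ax": 0,"ay": 0,"az": -6.4}
    - {"fingers": 1,"x": 0.031,"y": 0.011,"z": 0,"ax": 0,"ay": 0,"az": -6.4}
    - {"fingers": 1,"x": 0.03,"y": 0.015,"z": 0,"ax": 0,"ay": 0,"az": -6.4}
    - {"fingers": 1,"x": 0.028,"y": 0.018,"z": 0,"ax": 0,"ay": 0,"az": -6.4}
    - {"fingers": 1,"x": 0.026,"y": 0.021,"z": 0,"ax": 0,"ay": 0,"az": -6.4}
    - {"fingers": 1,"x": 0.023,"y": 0.024,"z": 0,"ax": 0,"ay": 0,"az": -6.4}

```text
clock: 1.6
tcp_pos: [0.4725, -0.0503, 0.3581]
orientation: [-1.129, -2.932, 0.001]
contact_force: [1.5, 0.3, -0.3]
grip_width: 0.0854
gripper_force: 0.0
```

```bash
sed -i 's/ if b or a=="fingers")/)/' h.py; python3 -c "
from h import *
plan([(face(0,0,.16),ori(-147.2))],1)"
```

```text
now [ 0.4725 -0.0503  0.3581] j [ 0.53  0.09 -0.59  1.84  0.05  1.23  0.76] t 1.6
10
[{"fingers":1,"x":0.0193,"y":0.0139,"z":0.0134,"ax":0.19,"ay":-3.13,"az":-5.7},{"fingers":1,"x":0.0186,"y":0.0159,"z":0.0124,"ax":0.2,"ay":-3.12,"az":-5.7},{"fingers":1,"x":0.0176,"y":0.0177,"z":0.0113,"ax":0.19,"ay":-3.13,"az":-5.7},{"fingers":1,"x":0.0162,"y":0.0194,"z":0.0104,"ax":0.2,"ay":-3.13,"az":-5.71},{"fingers":1,"x":0.0149,"y":0.021,"z":0.0094,"ax":0.19,"ay":-3.13,"az":-5.7},{"fingers":1,"x":0.0131,"y":0.0225,"z":0.0086,"ax":0.19,"ay":-3.12,"az":-5.7},{"fingers":1,"x":0.0113,"y":0.0236,"z":0.0078,"ax":0.2,"ay":-3.13,"az":-5.7},{"fingers":1,"x":0.0093,"y":0.0247,"z":0.0072,"ax":0.19,"ay":-3.13,"az":-5.7},{"fingers":1,"x":0.0071,"y":0.0256,"z":0.0066,"ax":0.2,"ay":-3.13,"az":-5.7},{"fingers":1,"x":0.005,"y":0.0262,"z":0.0063,"ax":0.19,"ay":-3.12,"az":-5.7}]
```

Emit:
arm_command:
  rows:
    - {"fingers": 1,"x": 0.019,"y": 0.014,"z": 0.013,"ax": 0.2,"ay": -3.1,"az": -5.7}
    - {"fingers": 1,"x": 0.019,"y": 0.016,"z": 0.012,"ax": 0.2,"ay": -3.1,"az": -5.7}
    - {"fingers": 1,"x": 0.018,"y": 0.018,"z": 0.011,"ax": 0.2,"ay": -3.1,"az": -5.7}
    - {"fingers": 1,"x": 0.016,"y": 0.019,"z": 0.01,"ax": 0.2,"ay": -3.1,"az": -5.7}
    - {"fingers": 1,"x": 0.015,"y": 0.021,"z": 0.009,"ax": 0.2,"ay": -3.1,"az": -5.7}
    - {"fingers": 1,"x": 0.013,"y": 0.022,"z": 0.009,"ax": 0.2,"ay": -3.1,"az": -5.7}
    - {"fingers": 1,"x": 0.011,"y": 0.024,"z": 0.008,"ax": 0.2,"ay": -3.1,"az": -5.7}
    - {"fingers": 1,"x": 0.009,"y": 0.025,"z": 0.007,"ax": 0.2,"ay": -3.1,"az": -5.7}
    - {"fingers": 1,"x": 0.007,"y": 0.026,"z": 0.007,"ax": 0.2,"ay": -3.1,"az": -5.7}
    - {"fingers": 1,"x": 0.005,"y": 0.026,"z": 0.006,"ax": 0.2,"ay": -3.1,"az": -5.7}

```text
clock: 2.43
tcp_pos: [0.4239, 0.1835, 0.2253]
orientation: [-0.375, 2.625, -0.297]
contact_force: [0.8, -0.8, 0.3]
grip_width: 0.0854
gripper_force: 0.0
```

```bash
python3 -c "
from h import *
plan([(face(0,0,.16),ori(-147.2)),(face(0,0,.0435),ori(-147.2))],1,step=.03)"
```

```text
now [0.4239 0.1835 0.2253] j [ 0.07  0.12 -0.96  2.28  0.88  0.78  0.34] t 2.4
5
[{"fingers":1,"x":0.0024,"y":0.0001,"z":0.0009,"ax":-0.01,"ay":-0.07,"az":-0.03},{"fingers":1,"x":-0,"y":-0,"z":0.0291,"ax":0,"ay":-0,"az":-0},{"fingers":1,"x":-0,"y":-0,"z":0.0291,"ax":0,"ay":-0,"az":-0},{"fingers":1,"x":-0,"y":-0,"z":0.0291,"ax":0,"ay":-0,"az":-0},{"fingers":1,"x":-0,"y":-0.0001,"z":0.0292,"ax":0,"ay":-0,"az":-0}]
```

Emit:
arm_command:
  rows:
    - {"fingers": 1,"x": 0.002,"y": 0,"z": 0.03,"ax": 0,"ay": 0,"az": 0}
    - {"fingers": 1,"x": 0,"y": 0,"z": 0.029,"ax": 0,"ay": 0,"az": 0}
    - {"fingers": 1,"x": 0,"y": 0,"z": 0.029,"ax": 0,"ay": 0,"az": 0}
    - {"fingers": 1,"x": 0,"y": 0,"z": 0.015,"ax": 0,"ay": 0,"az": 0}
    - {"fingers": 1,"x": 0,"y": 0,"z": 0,"ax": 0,"ay": 0,"az": 0}

```text
clock: 2.85
tcp_pos: [0.471, 0.1651, 0.132]
orientation: [-0.368, 2.635, -0.299]
contact_force: [-1.1, 0.3, -0.1]
grip_width: 0.0855
gripper_force: 0.0
```

Run:
```python
from h import *
import cv2
plan([(face(0,0,.0435),ori(-147.2))],1,step=.03)
from bench import r
b=[]
for n,(x0,x1,y0,y1) in dict(top=(160,300,170,310),side=(225,365,190,330)).items():
    f=r.grab_frame(n);b.append(cv2.resize(f["frame"][y0:y1,x0:x1,::-1],(400,400),interpolation=cv2.INTER_CUBIC))
cv2.imwrite("pics/g1.png",np.hstack(b))
```

```text
now [0.471  0.1651 0.132 ] j [-0.01  0.38 -0.82  2.3   1.27  0.76  0.03] t 2.9
1
[{"fingers":1,"x":-0.0026,"y":0.0021,"z":0.0113,"ax":-0.09,"ay":-0.65,"az":-0.28}]
```

View pics/g1.png

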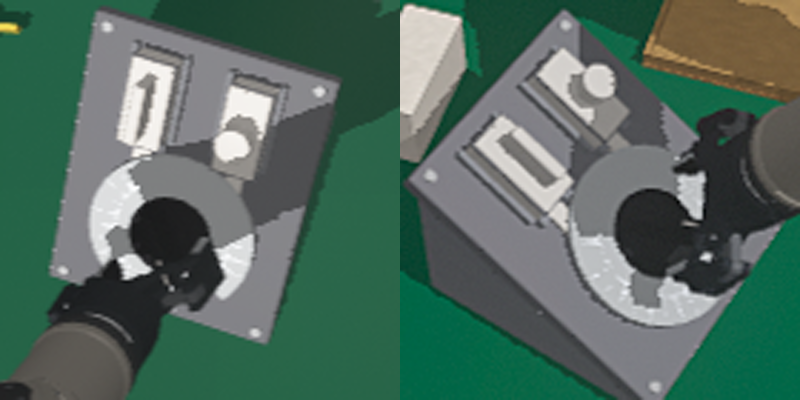

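Both fingers straddle the bar (centre about (170,230) in the left half). I'll make the small correction, close and start turning.

Emit:
arm_command:
  rows:
    - {"fingers": 1,"x": -0.003,"y": 0.002,"z": 0.011,"ax": -0.1,"ay": -0.6,"az": -0.3}
    - {"fingers": 1,"x": 0,"y": 0,"z": 0,"ax": 0,"ay": 0,"az": 0}
    - {"fingers": -1,"x": 0,"y": 0,"z": 0,"ax": 0,"ay": 0,"az": 0}
    - {"fingers": -1,"x": 0,"y": 0,"z": 0,"ax": 0,"ay": 0,"az": 0}
    - {"fingers": -1,"x": 0,"y": 0,"z": 0,"ax": 0,"ay": 0,"az": 0}
    - {"fingers": -1,"x": 0,"y": 0,"z": 0,"ax": 0,"ay": 0,"az": 0}
    - {"fingers": -1,"x": 0,"y": 0,"z": 0,"ax": 0,"ay": 0,"az": 0}
    - {"fingers": -1,"x": 0,"y": 0,"z": 0,"ax": 0,"ay": 0,"az": 0}
  grip_force: 30

```text
clock: 3.62
tcp_pos: [0.479, 0.1677, 0.1268]
orientation: [-0.376, 2.618, -0.294]
contact_force: [-4.6, -4.3, 12.2]
grip_width: 0.0137
gripper_force: 34.3
```

```bash
cat >> h.py <<'E'
def where():
    from bench import r
    o=r.get_obs();p=o["tcp_pos"]-AX;M=Ro.from_rotvec(o["orientation"]).as_matrix()
    print("t",round(o["clock"],2),"face uln mm",np.round([p@UP*1e3,p@LE*1e3,p@N*1e3],1),"xdeg",round(np.degrees(np.arctan2(M[:,0]@LE,M[:,0]@UP)),1),"tilt",round(np.degrees(np.arccos(np.clip(-M[:,2]@N/np.linalg.norm(N),-1,1))),2),"j",np.round(o["joints"],2),"F",np.round(o["contact_force"],1),"M",np.round(o["moment"],2),"w",round(o["grip_width"],4),o["gripper_force"])
E
python3 -c "
from h import *
where()"
```

```text
t 3.62 face uln mm [ 2.4  1.7 46.9] xdeg -147.2 tilt 0.31 j [-0.02  0.4  -0.81  2.3   1.32  0.76 -0.  ] F [-4.6 -4.3 12.2] M [-0.94  0.13 -0.55] w 0.0137 34.304022789001465
```

Emit:
arm_command:
  rows:
    - {"fingers": -1,"x": 0,"y": 0,"z": -0.003,"ax": 0,"ay": 0,"az": 0}
    - {"fingers": -1,"x": 0,"y": 0,"z": 0,"ax": 0,"ay": 0,"az": 0}

```text
clock: 3.78
tcp_pos: [0.4779, 0.1673, 0.1279]
orientation: [-0.374, 2.621, -0.293]
contact_force: [11.6, 0.7, -16.9]
grip_width: 0.0135
gripper_force: 33.1
```

```bash
python3 -c "
from h import *
where()"
```

```text
t 3.78 face uln mm [ 2.2  1.  48.3] xdeg -147.3 tilt 0.17 j [-0.02  0.4  -0.81  2.3   1.31  0.76  0.  ] F [ 11.6   0.7 -16.9] M [0.72 0.3  0.39] w 0.0135 33.08264493942261
```

Emit:
arm_command:
  rows:
    - {"fingers": -1,"x": 0,"y": 0,"z": 0.0018,"ax": 0,"ay": 0,"az": 2}
    - {"fingers": -1,"x": 0,"y": 0,"z": 0,"ax": 0,"ay": 0,"az": 6}
    - {"fingers": -1,"x": 0,"y": 0,"z": 0,"ax": 0,"ay": 0,"az": 6}
    - {"fingers": -1,"x": 0,"y": 0,"z": 0,"ax": 0,"ay": 0,"az": 6}
    - {"fingers": -1,"x": 0,"y": 0,"z": 0,"ax": 0,"ay": 0,"az": 6}
    - {"fingers": -1,"x": 0,"y": 0,"z": 0,"ax": 0,"ay": 0,"az": 0}

```text
clock: 4.28
tcp_pos: [0.478, 0.1673, 0.1276]
orientation: [0.228, 2.611, -0.139]
contact_force: [-3.4, -2.5, 4.8]
grip_width: 0.0136
gripper_force: 36.8
```

```bash
python3 -c "
from h import *
where()"
```

```text
t 4.28 face uln mm [ 2.1  1.  48. ] xdeg -173.5 tilt 0.26 j [-0.04  0.39 -0.79  2.3   1.32  0.75 -0.46] F [-3.4 -2.5  4.8] M [-0.4   0.7  -0.48] w 0.0136 36.797656416893005
```

Emit:
arm_command:
  rows:
    - {"fingers": -1,"x": 0,"y": 0,"z": 0,"ax": 0,"ay": 0,"az": 6}
    - {"fingers": -1,"x": 0,"y": 0,"z": 0,"ax": 0,"ay": 0,"az": 6}
    - {"fingers": -1,"x": 0,"y": 0,"z": 0,"ax": 0,"ay": 0,"az": 6}
    - {"fingers": -1,"x": 0,"y": 0,"z": 0,"ax": 0,"ay": 0,"az": 6}
    - {"fingers": -1,"x": 0,"y": 0,"z": 0,"ax": 0,"ay": 0,"az": 6}
    - {"fingers": -1,"x": 0,"y": 0,"z": 0,"ax": 0,"ay": 0,"az": 6}
    - {"fingers": -1,"x": 0,"y": 0,"z": 0,"ax": 0,"ay": 0,"az": 6}
    - {"fingers": -1,"x": 0,"y": 0,"z": 0,"ax": 0,"ay": 0,"az": 6}
    - {"fingers": -1,"x": 0,"y": 0,"z": 0,"ax": 0,"ay": 0,"az": 6}
    - {"fingers": -1,"x": 0,"y": 0,"z": 0,"ax": 0,"ay": 0,"az": 6}

```text
clock: 5.12
tcp_pos: [0.4777, 0.1671, 0.1275]
orientation: [1.509, 2.157, 0.227]
contact_force: [-4.3, -2.3, 5.3]
grip_width: 0.0133
gripper_force: 37.0
```

```bash
python3 -c "
from h import *
where()"
```

```text
t 5.12 face uln mm [ 1.8  0.8 48. ] xdeg 126.5 tilt 0.24 j [-0.07  0.38 -0.75  2.3   1.31  0.74 -1.5 ] F [-4.3 -2.3  5.3] M [-0.47  0.93 -0.35] w 0.0133 37.029345631599426
```

Forces are low, so I'll continue to about 60 deg.

Emit:
arm_command:
  rows:
    - {"fingers": -1,"x": 0,"y": 0,"z": 0,"ax": 0,"ay": 0,"az": 6.5}
    - {"fingers": -1,"x": 0,"y": 0,"z": 0,"ax": 0,"ay": 0,"az": 6.5}
    - {"fingers": -1,"x": 0,"y": 0,"z": 0,"ax": 0,"ay": 0,"az": 6.5}
    - {"fingers": -1,"x": 0,"y": 0,"z": 0,"ax": 0,"ay": 0,"az": 6.5}
    - {"fingers": -1,"x": 0,"y": 0,"z": 0,"ax": 0,"ay": 0,"az": 6.5}
    - {"fingers": -1,"x": 0,"y": 0,"z": 0,"ax": 0,"ay": 0,"az": 6.5}
    - {"fingers": -1,"x": 0,"y": 0,"z": 0,"ax": 0,"ay": 0,"az": 6.5}
    - {"fingers": -1,"x": 0,"y": 0,"z": 0,"ax": 0,"ay": 0,"az": 6.5}
    - {"fingers": -1,"x": 0,"y": 0,"z": 0,"ax": 0,"ay": 0,"az": 6.5}
    - {"fingers": -1,"x": 0,"y": 0,"z": 0,"ax": 0,"ay": 0,"az": 6.5}

```text
clock: 5.95
tcp_pos: [0.4774, 0.1672, 0.1273]
orientation: [2.544, 1.054, 0.579]
contact_force: [-4.4, -2.7, 5.2]
grip_width: 0.0134
gripper_force: 37.0
```

```bash
python3 -c "
from h import *
where()"
```

```text
t 5.95 face uln mm [ 1.4  0.8 48. ] xdeg 61.5 tilt 0.21 j [-0.11  0.37 -0.71  2.3   1.3   0.72 -2.63] F [-4.4 -2.7  5.2] M [-0.39  1.05 -0.26] w 0.0134 36.952627301216125
```

Emit:
arm_command:
  rows:
    - {"fingers": 1,"x": 0,"y": 0,"z": 0,"ax": 0,"ay": 0,"az": 0}
    - {"fingers": 1,"x": 0,"y": 0,"z": 0,"ax": 0,"ay": 0,"az": 0}
    - {"fingers": 1,"x": 0,"y": 0,"z": 0,"ax": 0,"ay": 0,"az": 0}
    - {"fingers": 1,"x": 0,"y": 0,"z": 0,"ax": 0,"ay": 0,"az": 0}
    - {"fingers": 1,"x": 0,"y": 0,"z": 0,"ax": 0,"ay": 0,"az": 0}
    - {"fingers": 1,"x": 0,"y": 0,"z": -0.02,"ax": 0,"ay": 0,"az": 0}
    - {"fingers": 1,"x": 0,"y": 0,"z": -0.025,"ax": 0,"ay": 0,"az": 0}
    - {"fingers": 1,"x": 0,"y": 0,"z": -0.01,"ax": 0,"ay": 0,"az": -7}
    - {"fingers": 1,"x": 0,"y": 0,"z": 0,"ax": 0,"ay": 0,"az": -7}
    - {"fingers": 1,"x": 0,"y": 0,"z": 0,"ax": 0,"ay": 0,"az": -7}

```text
clock: 6.78
tcp_pos: [0.4519, 0.1762, 0.176]
orientation: [2.255, 1.486, 0.476]
contact_force: [0.0, -0.5, 0.7]
grip_width: 0.0853
gripper_force: 0.0
```

Emit:
arm_command:
  rows:
    - {"fingers": 1,"x": 0,"y": 0,"z": 0,"ax": 0,"ay": 0,"az": -7}
    - {"fingers": 1,"x": 0,"y": 0,"z": 0,"ax": 0,"ay": 0,"az": -7}
    - {"fingers": 1,"x": 0,"y": 0,"z": 0,"ax": 0,"ay": 0,"az": -7}
    - {"fingers": 1,"x": 0,"y": 0,"z": 0,"ax": 0,"ay": 0,"az": -7}
    - {"fingers": 1,"x": 0,"y": 0,"z": 0,"ax": 0,"ay": 0,"az": -7}
    - {"fingers": 1,"x": 0,"y": 0,"z": 0,"ax": 0,"ay": 0,"az": -7}
    - {"fingers": 1,"x": 0,"y": 0,"z": 0,"ax": 0,"ay": 0,"az": -7}
    - {"fingers": 1,"x": 0,"y": 0,"z": 0,"ax": 0,"ay": 0,"az": -7}
    - {"fingers": 1,"x": 0,"y": 0,"z": 0,"ax": 0,"ay": 0,"az": -7}
    - {"fingers": 1,"x": 0,"y": 0,"z": 0,"ax": 0,"ay": 0,"az": -7}

```text
clock: 7.62
tcp_pos: [0.4518, 0.1758, 0.175]
orientation: [0.964, 2.432, 0.068]
contact_force: [0.5, 0.2, 0.5]
grip_width: 0.0855
gripper_force: 0.0
```

Emit:
arm_command:
  rows:
    - {"fingers": 1,"x": 0,"y": 0,"z": 0,"ax": 0,"ay": 0,"az": -7}
    - {"fingers": 1,"x": 0,"y": 0,"z": 0,"ax": 0,"ay": 0,"az": -7}
    - {"fingers": 1,"x": 0,"y": 0,"z": 0,"ax": 0,"ay": 0,"az": -7}
    - {"fingers": 1,"x": 0,"y": 0,"z": 0,"ax": 0,"ay": 0,"az": -7}
    - {"fingers": 1,"x": 0,"y": 0,"z": 0,"ax": 0,"ay": 0,"az": -7}
    - {"fingers": 1,"x": 0,"y": 0,"z": 0,"ax": 0,"ay": 0,"az": -7}
    - {"fingers": 1,"x": 0,"y": 0,"z": 0,"ax": 0,"ay": 0,"az": -7}
    - {"fingers": 1,"x": 0,"y": 0,"z": 0,"ax": 0,"ay": 0,"az": -7}
    - {"fingers": 1,"x": 0,"y": 0,"z": 0,"ax": 0,"ay": 0,"az": -7}
    - {"fingers": 1,"x": 0,"y": 0,"z": 0,"ax": 0,"ay": 0,"az": -7}

```text
clock: 8.45
tcp_pos: [0.4518, 0.1757, 0.175]
orientation: [-0.616, 2.588, -0.353]
contact_force: [0.1, 0.0, 0.1]
grip_width: 0.0854
gripper_force: 0.0
```

Run:
```python
from h import *
where()
plan([(face(.0015,.001,.048),ori(-118.5))],1,step=.03)
```

```text
t 8.45 face uln mm [  1.9   1.7 102.8] xdeg -136.8 tilt 0.29 j [ 0.11  0.3  -1.    2.29  1.15  0.81  0.31] F [0.1 0.  0.1] M [0.12 0.46 0.02] w 0.0854 0.0
now [0.4518 0.1757 0.175 ] j [ 0.11  0.3  -1.    2.29  1.15  0.81  0.31] t 8.4
3
[{"fingers":1,"x":0.0003,"y":-0.0001,"z":0.0183,"ax":-0.02,"ay":0.1,"az":-6.1},{"fingers":1,"x":0.0004,"y":0,"z":0.0182,"ax":-0.01,"ay":0.09,"az":-6.1},{"fingers":1,"x":0.0003,"y":-0,"z":0.0183,"ax":-0.02,"ay":0.1,"az":-6.1}]
```

Emit:
arm_command:
  rows:
    - {"fingers": 1,"x": 0,"y": 0,"z": 0,"ax": 0,"ay": 0.1,"az": -6.1}
    - {"fingers": 1,"x": 0.001,"y": 0,"z": 0,"ax": 0,"ay": 0.1,"az": -6.1}
    - {"fingers": 1,"x": 0,"y": 0,"z": 0.01,"ax": 0,"ay": 0.1,"az": -6.1}
    - {"fingers": 1,"x": 0,"y": 0,"z": 0.025,"ax": 0,"ay": 0,"az": 0}
    - {"fingers": 1,"x": 0,"y": 0,"z": 0.02,"ax": 0,"ay": 0,"az": 0}
    - {"fingers": 1,"x": 0,"y": 0,"z": 0,"ax": 0,"ay": 0,"az": 0}

```text
clock: 8.95
tcp_pos: [0.4774, 0.1656, 0.1243]
orientation: [-1.024, 2.501, -0.455]
contact_force: [-0.2, -0.1, -0.2]
grip_width: 0.0858
gripper_force: 0.0
```

Run:
```python
from h import *
where()
plan([(face(.0015,.001,.048),ori(-118.5))],1,step=.03)
```

```text
t 8.95 face uln mm [ 0.4 -0.8 45.1] xdeg -118.9 tilt 0.29 j [ 0.08  0.45 -0.93  2.29  1.35  0.83  0.49] F [-0.2 -0.1 -0.2] M [ 0.15  0.53 -0.02] w 0.0858 0.0
now [0.4774 0.1656 0.1243] j [ 0.08  0.45 -0.93  2.29  1.35  0.83  0.49] t 8.9
1
[{"fingers":1,"x":-0.0021,"y":-0.0001,"z":-0.0029,"ax":0.03,"ay":-0.29,"az":-0.4}]
```

Good. I'll back off 3 mm, close, and turn the remaining ~25 deg to -144 (that is, 36).

Emit:
arm_command:
  rows:
    - {"fingers": -1,"x": -0.002,"y": 0,"z": -0.001,"ax": 0,"ay": -0.3,"az": -0.4}
    - {"fingers": -1,"x": 0,"y": 0,"z": 0,"ax": 0,"ay": 0,"az": 0}
    - {"fingers": -1,"x": 0,"y": 0,"z": 0,"ax": 0,"ay": 0,"az": 0}
    - {"fingers": -1,"x": 0,"y": 0,"z": 0,"ax": 0,"ay": 0,"az": 0}
    - {"fingers": -1,"x": 0,"y": 0,"z": 0,"ax": 0,"ay": 0,"az": 0}
    - {"fingers": -1,"x": 0,"y": 0,"z": 0,"ax": 0,"ay": 0,"az": 0}
    - {"fingers": -1,"x": 0,"y": 0,"z": 0,"ax": 0,"ay": 0,"az": 0}

```text
clock: 9.53
tcp_pos: [0.4783, 0.1691, 0.1291]
orientation: [-1.032, 2.487, -0.454]
contact_force: [-2.8, -0.7, 6.2]
grip_width: 0.0135
gripper_force: 34.3
```

Run:
```python
from h import *
where()
```

```text
t 9.53 face uln mm [ 2.6  2.8 49.4] xdeg -118.5 tilt 0.34 j [ 0.08  0.44 -0.94  2.29  1.34  0.83  0.5 ] F [-2.8 -0.7  6.2] M [-0.18  0.43 -0.14] w 0.0135 34.26096439361572
```

Emit:
arm_command:
  rows:
    - {"fingers": -1,"x": 0,"y": 0,"z": 0,"ax": 0,"ay": 0,"az": 5}
    - {"fingers": -1,"x": 0,"y": 0,"z": 0,"ax": 0,"ay": 0,"az": 5}
    - {"fingers": -1,"x": 0,"y": 0,"z": 0,"ax": 0,"ay": 0,"az": 5}
    - {"fingers": -1,"x": 0,"y": 0,"z": 0,"ax": 0,"ay": 0,"az": 5}
    - {"fingers": -1,"x": 0,"y": 0,"z": 0,"ax": 0,"ay": 0,"az": 5.5}
    - {"fingers": -1,"x": 0,"y": 0,"z": 0,"ax": 0,"ay": 0,"az": 0}
    - {"fingers": -1,"x": 0,"y": 0,"z": 0,"ax": 0,"ay": 0,"az": 0}

```text
clock: 10.12
tcp_pos: [0.4787, 0.1684, 0.1294]
orientation: [-0.448, 2.61, -0.314]
contact_force: [-3.0, -2.1, 9.3]
grip_width: 0.0136
gripper_force: 34.6
```

Emit:
arm_command:
  rows:
    - {"fingers": 1,"x": 0,"y": 0,"z": 0,"ax": 0,"ay": 0,"az": 0}
    - {"fingers": 1,"x": 0,"y": 0,"z": 0,"ax": 0,"ay": 0,"az": 0}
    - {"fingers": 1,"x": 0,"y": 0,"z": 0,"ax": 0,"ay": 0,"az": 0}
    - {"fingers": 1,"x": 0,"y": 0,"z": 0,"ax": 0,"ay": 0,"az": 0}
    - {"fingers": 1,"x": 0,"y": 0,"z": 0,"ax": 0,"ay": 0,"az": 0}
    - {"fingers": 1,"x": 0,"y": 0,"z": -0.02,"ax": 0,"ay": 0,"az": 0}
    - {"fingers": 1,"x": 0,"y": 0,"z": -0.04,"ax": 0,"ay": 0,"az": 0}
    - {"fingers": 1,"x": 0,"y": 0,"z": -0.04,"ax": 0,"ay": 0,"az": 0}
    - {"fingers": 1,"x": 0,"y": 0,"z": -0.02,"ax": 0,"ay": 0,"az": 0}

```text
clock: 10.87
tcp_pos: [0.419, 0.1879, 0.2346]
orientation: [-0.454, 2.609, -0.309]
contact_force: [0.3, 1.2, 0.0]
grip_width: 0.0856
gripper_force: 0.0
```

Run:
```python
from h import *
import cv2
where()
from bench import r
b=[]
for n,(x0,x1,y0,y1) in dict(top=(170,290,170,290),side=(225,345,190,310)).items():
    f=r.grab_frame(n);np.savez(n+"1.npz",**f);b.append(cv2.resize(f["frame"][y0:y1,x0:x1,::-1],(400,400),interpolation=cv2.INTER_CUBIC))
cv2.imwrite("pics/g2.png",np.hstack(b))
```

```text
t 10.87 face uln mm [  1.5   4.1 171.9] xdeg -143.9 tilt 0.48 j [ 0.2   0.12 -1.11  2.27  0.88  0.8   0.4 ] F [0.3 1.2 0. ] M [0.13 0.5  0.02] w 0.0856 0.0
```

View pics/g2.png

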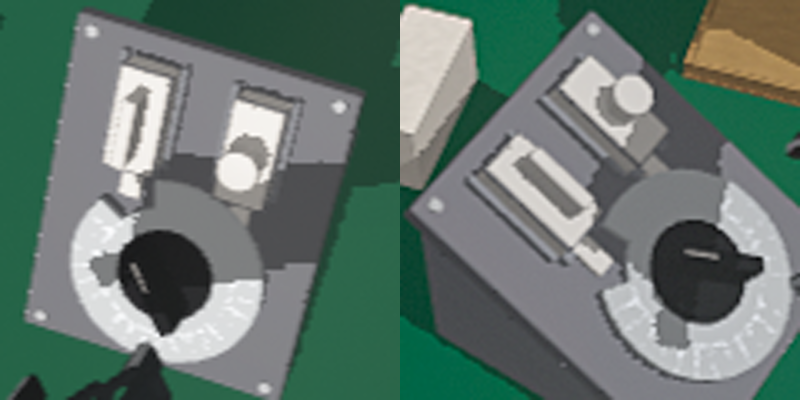

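The gap now exposes the fin cassette's foot (left half at about (130,185), right half at about (600,258)). I'll check the angle with depth and plan the fin grasp.

Run:
```python
from h import *
for n in("top","side"):
  for k in "01":
    P,F=cloud(n+k);L=np.stack([(P-AX)@UP,(P-AX)@LE,(P-AX)@N],-1);C=F.astype(int)
    m=(L[...,2]>.0095)&(L[...,2]<.022);d=L[m];rr=np.hypot(d[:,0],d[:,1]);th=np.degrees(np.arctan2(d[:,1],d[:,0]))
    t=np.sort(th[(rr>.062)&(rr<.078)]);t=np.r_[t,t[0]+360];D=np.diff(t);i=np.argsort(D)[-2:]
    print(n+k,[(round(t[j],1),round(t[j+1],1)) for j in i])
    b=L[(L[...,2]>.055)&(L[...,2]<.075)&(L[...,0]>.09)&(L[...,0]<.17)&(L[...,1]>.02)&(L[...,1]<.07)]
    print(" fin",np.percentile(b,[4,50,96],axis=0).round(4).tolist())
plan([(face(.128,.045,.12),ori(180))],1)
```

```text
top0 [(np.float64(-164.7), np.float64(-162.5)), (np.float64(-162.5), np.float64(-130.4))]
 fin [[0.1034, 0.0382, 0.0559], [0.13, 0.0434, 0.0592], [0.1546, 0.0493, 0.0616]]
top1 [(np.float64(-179.7), np.float64(-177.2)), (np.float64(17.5), np.float64(52.0))]
 fin [[0.1039, 0.0382, 0.0559], [0.1293, 0.0432, 0.0591], [0.1542, 0.049, 0.0616]]
side0 [(np.float64(164.1), np.float64(166.2)), (np.float64(-163.1), np.float64(-130.3))]
 fin [[0.1045, 0.0416, 0.0558], [0.1303, 0.0481, 0.0596], [0.1549, 0.0531, 0.0632]]
side1 [(np.float64(20.6), np.float64(35.4)), (np.float64(35.4), np.float64(52.5))]
 fin [[0.1037, 0.0413, 0.0559], [0.1319, 0.0482, 0.0597], [0.155, 0.0528, 0.0637]]
now [0.4204 0.1876 0.2355] j [ 0.2   0.12 -1.11  2.27  0.89  0.8   0.39] t 11.0
6
[{"fingers":1,"x":-0.0207,"y":-0.0067,"z":0.0089,"ax":0.04,"ay":0.11,"az":6.01},{"fingers":1,"x":-0.0214,"y":-0.0046,"z":0.0089,"ax":0.05,"ay":0.1,"az":6},{"fingers":1,"x":-0.0217,"y":-0.0022,"z":0.0088,"ax":0.04,"ay":0.11,"az":6.01},{"fingers":1,"x":-0.0218,"y":0,"z":0.0088,"ax":0.04,"ay":0.11,"az":6},{"fingers":1,"x":-0.0217,"y":0.0023,"z":0.0087,"ax":0.04,"ay":0.1,"az":6.01},{"fingers":1,"x":-0.0214,"y":0.0046,"z":0.0087,"ax":0.05,"ay":0.11,"az":6.01}]
```

Emit:
arm_command:
  rows:
    - {"fingers": 1,"x": -0.021,"y": -0.007,"z": 0.006,"ax": 0,"ay": 0.1,"az": 6}
    - {"fingers": 1,"x": -0.021,"y": -0.005,"z": 0.006,"ax": 0,"ay": 0.1,"az": 6}
    - {"fingers": 1,"x": -0.022,"y": -0.002,"z": 0.006,"ax": 0,"ay": 0.1,"az": 6}
    - {"fingers": 1,"x": -0.022,"y": 0,"z": 0.009,"ax": 0,"ay": 0.1,"az": 6}
    - {"fingers": 1,"x": -0.022,"y": 0.002,"z": 0.009,"ax": 0,"ay": 0.1,"az": 6}
    - {"fingers": 1,"x": -0.021,"y": 0.005,"z": 0.009,"ax": 0,"ay": 0.1,"az": 6}
    - {"fingers": 1,"x": 0,"y": 0,"z": 0,"ax": 0,"ay": 0,"az": 0}

```text
clock: 11.55
tcp_pos: [0.5613, 0.1855, 0.2545]
orientation: [0.39, 2.6, -0.098]
contact_force: [0.5, -0.1, 0.1]
grip_width: 0.0854
gripper_force: 0.0
```

Run:
```python
from h import *
where()
plan([(face(.129,.0455,.054),ori(180))],1,step=.03)
```

```text
t 11.55 face uln mm [130.2  42.1 120.6] xdeg 179.5 tilt 0.44 j [ 0.16  0.32 -0.93  2.01  0.96  0.88 -0.06] F [ 0.5 -0.1  0.1] M [0.19 0.44 0.04] w 0.0854 0.0
now [0.5613 0.1855 0.2545] j [ 0.16  0.32 -0.93  2.01  0.96  0.88 -0.06] t 11.6
3
[{"fingers":1,"x":0.0003,"y":0.0012,"z":0.0222,"ax":-0.02,"ay":-0.14,"az":-0.18},{"fingers":1,"x":0.0003,"y":0.0011,"z":0.0222,"ax":-0.03,"ay":-0.15,"az":-0.19},{"fingers":1,"x":0.0003,"y":0.0011,"z":0.0222,"ax":-0.02,"ay":-0.14,"az":-0.18}]
```

Emit:
arm_command:
  rows:
    - {"fingers": 1,"x": 0,"y": 0.001,"z": 0.022,"ax": 0,"ay": -0.1,"az": -0.2}
    - {"fingers": 1,"x": 0.001,"y": 0.001,"z": 0.022,"ax": 0,"ay": -0.2,"az": -0.2}
    - {"fingers": 1,"x": 0,"y": 0.001,"z": 0.016,"ax": 0,"ay": -0.1,"az": -0.2}
    - {"fingers": 1,"x": 0,"y": 0,"z": 0.004,"ax": 0,"ay": 0,"az": 0}
    - {"fingers": 1,"x": 0,"y": 0,"z": 0,"ax": 0,"ay": 0,"az": 0}

```text
clock: 11.97
tcp_pos: [0.5869, 0.1805, 0.1971]
orientation: [0.362, 2.6, -0.106]
contact_force: [-0.6, -0.1, 0.4]
grip_width: 0.0855
gripper_force: 0.0
```

Run:
```python
from h import *
where()
plan([(face(.129,.0455,.054),ori(180))],1,step=.03)
```

```text
t 11.97 face uln mm [124.   44.7  57.8] xdeg -179.3 tilt 0.2 j [ 0.11  0.43 -0.86  2.03  1.12  0.84 -0.16] F [-0.6 -0.1  0.4] M [ 0.14  0.54 -0.02] w 0.0855 0.0
now [0.5869 0.1805 0.1971] j [ 0.11  0.43 -0.86  2.03  1.12  0.84 -0.16] t 12.0
1
[{"fingers":1,"x":-0.005,"y":0.0008,"z":0.0038,"ax":-0.09,"ay":-0.18,"az":0.67}]
```

Emit:
arm_command:
  rows:
    - {"fingers": 1,"x": -0.005,"y": 0.001,"z": 0.004,"ax": 0,"ay": -0.2,"az": 0.6}
    - {"fingers": 1,"x": 0,"y": 0,"z": 0,"ax": 0,"ay": 0,"az": 0}
    - {"fingers": -1,"x": 0,"y": 0,"z": 0,"ax": 0,"ay": 0,"az": 0}
    - {"fingers": -1,"x": 0,"y": 0,"z": 0,"ax": 0,"ay": 0,"az": 0}
    - {"fingers": -1,"x": 0,"y": 0,"z": 0,"ax": 0,"ay": 0,"az": 0}
    - {"fingers": -1,"x": 0,"y": 0,"z": 0,"ax": 0,"ay": 0,"az": 0}
    - {"fingers": -1,"x": 0,"y": 0,"z": 0,"ax": 0,"ay": 0,"az": 0}
    - {"fingers": -1,"x": 0,"y": 0,"z": 0,"ax": 0,"ay": 0,"az": 0}
    - {"fingers": -1,"x": 0,"y": 0,"z": 0,"ax": 0,"ay": 0,"az": 0}
  grip_force: 60

```text
clock: 12.72
tcp_pos: [0.5939, 0.1806, 0.1987]
orientation: [0.375, 2.591, -0.101]
contact_force: [-0.4, -0.6, 1.0]
grip_width: 0.0113
gripper_force: 62.6
```

Run:
```python
from h import *
where()
```

```text
t 12.72 face uln mm [130.6  46.7  55.9] xdeg -180.0 tilt 0.22 j [ 0.11  0.44 -0.85  2.02  1.13  0.84 -0.17] F [-0.4 -0.6  1. ] M [ 0.01  0.61 -0.06] w 0.0113 62.55550503730774
```

Gripped at 11.3 mm. Next I'll lift along the normal.

Emit:
arm_command:
  rows:
    - {"fingers": -1,"x": 0,"y": 0,"z": -0.005,"ax": 0,"ay": 0,"az": 0}
    - {"fingers": -1,"x": 0,"y": 0,"z": -0.01,"ax": 0,"ay": 0,"az": 0}
    - {"fingers": -1,"x": 0,"y": 0,"z": -0.015,"ax": 0,"ay": 0,"az": 0}
    - {"fingers": -1,"x": 0,"y": 0,"z": -0.02,"ax": 0,"ay": 0,"az": 0}
    - {"fingers": -1,"x": 0,"y": 0,"z": -0.02,"ax": 0,"ay": 0,"az": 0}
    - {"fingers": -1,"x": 0,"y": 0,"z": -0.02,"ax": 0,"ay": 0,"az": 0}
    - {"fingers": -1,"x": 0,"y": 0,"z": -0.02,"ax": 0,"ay": 0,"az": 0}
    - {"fingers": -1,"x": 0,"y": 0,"z": -0.01,"ax": 0,"ay": 0,"az": 0}
    - {"fingers": -1,"x": 0,"y": 0,"z": 0,"ax": 0,"ay": 0,"az": 0}

```text
clock: 13.47
tcp_pos: [0.5351, 0.1997, 0.3051]
orientation: [0.372, 2.588, -0.097]
contact_force: [0.8, 0.3, -2.2]
grip_width: 0.0105
gripper_force: 62.2
```

Run:
```python
from h import *
import cv2
where()
from bench import r
b=[]
for n,(x0,x1,y0,y1) in dict(top=(160,400,120,320),side=(190,430,150,350)).items():
    f=r.grab_frame(n);b.append(cv2.resize(f["frame"][y0:y1,x0:x1,::-1],(400,333),interpolation=cv2.INTER_CUBIC))
cv2.imwrite("pics/g3.png",np.hstack(b))
plan([(np.array([.53,.10,.30]),down(170)),(np.array([.47,-.175,.22]),down(180))],-1,step=.03,deg=5)
```

```text
t 13.47 face uln mm [130.3  48.4 178.9] xdeg -179.9 tilt 0.45 j [ 0.2   0.22 -0.99  1.99  0.84  0.92  0.03] F [ 0.8  0.3 -2.2] M [0.23 0.73 0.01] w 0.0105 62.18172311782837
now [0.5357 0.1977 0.3026] j [ 0.2   0.22 -0.99  2.    0.84  0.92  0.03] t 13.6
17
[{"fingers":-1,"x":-0.0026,"y":-0.0136,"z":0.0019,"ax":-0.24,"ay":4.32,"az":-0.9},{"fingers":-1,"x":-0.0024,"y":-0.0137,"z":0.0017,"ax":-0.24,"ay":4.31,"az":-0.91},{"fingers":-1,"x":-0.0024,"y":-0.0137,"z":0.0014,"ax":-0.24,"ay":4.32,"az":-0.9},{"fingers":-1,"x":-0.0023,"y":-0.0138,"z":0.0012,"ax":-0.24,"ay":4.32,"az":-0.9},{"fingers":-1,"x":-0.0021,"y":-0.0137,"z":0.001,"ax":-0.24,"ay":4.32,"az":-0.91},{"fingers":-1,"x":-0.002,"y":-0.0139,"z":0.0007,"ax":-0.24,"ay":4.31,"az":-0.9},{"fingers":-1,"x":-0.0018,"y":-0.0138,"z":0.0006,"ax":-0.24,"ay":4.32,"az":-0.9},{"fingers":-1,"x":0.0011,"y":-0.0281,"z":0.008,"ax":-0,"ay":0,"az":-1},{"fingers":-1,"x":0.0017,"y":-0.0281,"z":0.008,"ax":-0,"ay":0,"az":-1},{"fingers":-1,"x":0.0021,"y":-0.0281,"z":0.008,"ax":-0,"ay":0,"az":-1}]
[{"fingers":-1,"x":0.0026,"y":-0.028,"z":0.008,"ax":-0,"ay":0,"az":-1},{"fingers":-1,"x":0.0031,"y":-0.028,"z":0.008,"ax":-0,"ay":0,"az":-1},{"fingers":-1,"x":0.0036,"y":-0.0279,"z":0.008,"ax":-0,"ay":0,"az":-1},{"fingers":-1,"x":0.004,"y":-0.0279,"z":0.008,"ax":-0,"ay":0,"az":-1},{"fingers":-1,"x":0.0046,"y":-0.0278,"z":0.008,"ax":-0,"ay":0,"az":-1},{"fingers":-1,"x":0.005,"y":-0.0277,"z":0.008,"ax":-0,"ay":0,"az":-1},{"fingers":-1,"x":0.0055,"y":-0.0276,"z":0.008,"ax":-0,"ay":0,"az":-1}]
```

View pics/g3.png

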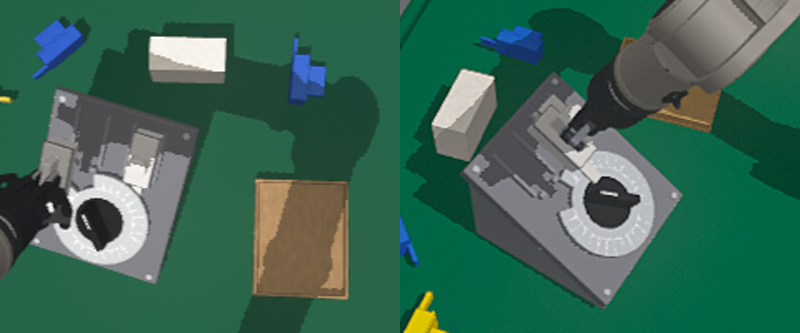

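The cassette is lifted (pocket empty at about (60,140) in the left half) and the knob cassette is in place. Moving over to the tray.

Emit:
arm_command:
  rows:
    - {"fingers": -1,"x": -0.003,"y": -0.014,"z": 0.002,"ax": -0.2,"ay": 4.3,"az": -0.9}
    - {"fingers": -1,"x": -0.002,"y": -0.014,"z": 0.002,"ax": -0.2,"ay": 4.3,"az": -0.9}
    - {"fingers": -1,"x": -0.002,"y": -0.014,"z": 0.001,"ax": -0.3,"ay": 4.3,"az": -0.9}
    - {"fingers": -1,"x": -0.002,"y": -0.014,"z": 0.001,"ax": -0.2,"ay": 4.3,"az": -0.9}
    - {"fingers": -1,"x": -0.002,"y": -0.014,"z": 0.001,"ax": -0.3,"ay": 4.3,"az": -0.9}
    - {"fingers": -1,"x": -0.002,"y": -0.014,"z": 0.001,"ax": -0.2,"ay": 4.3,"az": -0.9}
    - {"fingers": -1,"x": -0.002,"y": -0.014,"z": 0.001,"ax": -0.3,"ay": 4.3,"az": -0.9}
    - {"fingers": -1,"x": 0,"y": -0.02,"z": 0,"ax": 0,"ay": 0,"az": -1}
    - {"fingers": -1,"x": 0,"y": -0.028,"z": 0,"ax": 0,"ay": 0,"az": -1}
    - {"fingers": -1,"x": 0,"y": -0.028,"z": 0,"ax": 0,"ay": 0,"az": -1}

```text
clock: 14.4
tcp_pos: [0.5172, 0.0222, 0.2975]
orientation: [-0.191, -3.135, -0.002]
contact_force: [0.5, -0.3, -3.0]
grip_width: 0.0104
gripper_force: 62.1
```

Run:
```python
from h import *
where()
plan([(np.array([.485,-.175,.20]),down(180))],-1,step=.03,deg=5)
```

```text
t 14.4 face uln mm [ 155.2 -127.   155.8] xdeg -169.0 tilt 30.09 j [ 0.72  0.34 -1.08  1.82  0.32  1.17  0.99] F [ 0.5 -0.3 -3. ] M [-0.01 -0.01  0.02] w 0.0104 62.12009310722351
now [0.5172 0.0222 0.2975] j [ 0.72  0.34 -1.08  1.82  0.32  1.17  0.99] t 14.4
8
[{"fingers":-1,"x":0.001,"y":-0.025,"z":0.0122,"ax":0.01,"ay":-0.01,"az":-0.87},{"fingers":-1,"x":0.0014,"y":-0.0249,"z":0.0121,"ax":0.01,"ay":-0.01,"az":-0.87},{"fingers":-1,"x":0.0017,"y":-0.0249,"z":0.0122,"ax":0.01,"ay":-0.01,"az":-0.87},{"fingers":-1,"x":0.0021,"y":-0.0249,"z":0.0121,"ax":0.01,"ay":-0,"az":-0.87},{"fingers":-1,"x":0.0025,"y":-0.0249,"z":0.0122,"ax":0.01,"ay":-0.01,"az":-0.87},{"fingers":-1,"x":0.0029,"y":-0.0248,"z":0.0122,"ax":0.01,"ay":-0.01,"az":-0.87},{"fingers":-1,"x":0.0033,"y":-0.0248,"z":0.0122,"ax":0.01,"ay":-0.01,"az":-0.87},{"fingers":-1,"x":0.0036,"y":-0.0247,"z":0.0122,"ax":0.01,"ay":-0.01,"az":-0.87}]
```

Emit:
arm_command:
  rows:
    - {"fingers": -1,"x": 0.001,"y": -0.025,"z": 0,"ax": 0,"ay": 0,"az": -0.9}
    - {"fingers": -1,"x": 0.001,"y": -0.025,"z": 0,"ax": 0,"ay": 0,"az": -0.9}
    - {"fingers": -1,"x": 0.002,"y": -0.025,"z": 0,"ax": 0,"ay": 0,"az": -0.9}
    - {"fingers": -1,"x": 0.002,"y": -0.025,"z": 0.015,"ax": 0,"ay": 0,"az": -0.9}
    - {"fingers": -1,"x": 0.003,"y": -0.025,"z": 0.02,"ax": 0,"ay": 0,"az": -0.9}
    - {"fingers": -1,"x": 0.003,"y": -0.025,"z": 0.02,"ax": 0,"ay": 0,"az": -0.9}
    - {"fingers": -1,"x": 0.003,"y": -0.025,"z": 0.022,"ax": 0,"ay": 0,"az": -0.9}
    - {"fingers": -1,"x": 0.004,"y": -0.025,"z": 0.02,"ax": 0,"ay": 0,"az": -0.9}
    - {"fingers": -1,"x": 0,"y": 0,"z": 0,"ax": 0,"ay": 0,"az": 0}

```text
clock: 15.15
tcp_pos: [0.4806, -0.1813, 0.1962]
orientation: [-0.007, -3.133, -0.001]
contact_force: [-1.8, 0.2, -2.7]
grip_width: 0.011
gripper_force: 62.1
```

Run:
```python
from h import *
import cv2
where()
from bench import r
b=[]
for n,(x0,x1,y0,y1) in dict(top=(260,440,180,330),side=(260,440,90,240)).items():
    f=r.grab_frame(n);np.savez(n+"2.npz",**f);b.append(cv2.resize(f["frame"][y0:y1,x0:x1,::-1],(400,333),interpolation=cv2.INTER_CUBIC))
cv2.imwrite("pics/g4.png",np.hstack(b))
plan([(np.array([.485,-.175,.08]),down(180))],-1,step=.03,deg=5)
# carried cassette tilt / depth from side
P,F=cloud("side2");m=(F.min(-1)>120)&(np.abs(P[...,0]-.485)<.1)&(np.abs(P[...,1]+.175)<.06)&(P[...,2]>.08)
q=P[m];print(len(q),np.percentile(q,[1,50,99],axis=0).round(3).tolist())
```

```text
t 15.15 face uln mm [ 124.3 -332.4   56.7] xdeg -161.3 tilt 30.46 j [ 1.03  0.45 -0.99  1.94  0.45  1.    1.4 ] F [-1.8  0.2 -2.7] M [-0.    0.11 -0.04] w 0.011 62.09754824638367
now [ 0.4838 -0.1762  0.1998] j [ 1.03  0.45 -0.99  1.94  0.44  1.    1.4 ] t 15.2
4
[{"fingers":-1,"x":-0.0004,"y":0.0002,"z":0.03,"ax":0.03,"ay":-0.03,"az":-0.01},{"fingers":-1,"x":-0.0003,"y":0.0003,"z":0.0299,"ax":0.04,"ay":-0.03,"az":-0},{"fingers":-1,"x":-0.0004,"y":0.0002,"z":0.03,"ax":0.03,"ay":-0.03,"az":-0.01},{"fingers":-1,"x":-0.0003,"y":0.0003,"z":0.0299,"ax":0.03,"ay":-0.03,"az":-0}]
692 [[0.41, -0.222, 0.145], [0.464, -0.165, 0.174], [0.52, -0.134, 0.573]]
```

View pics/g4.png

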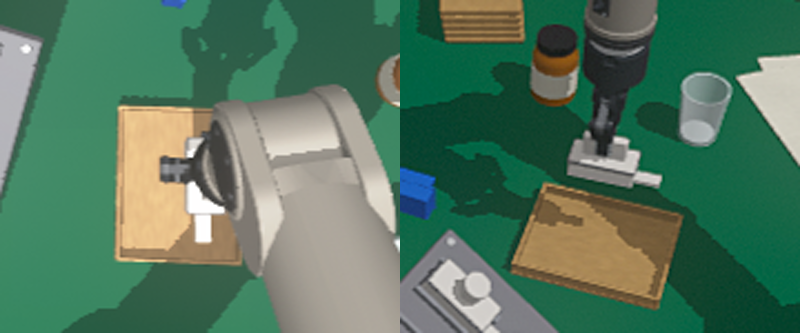

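The cassette is upright over the tray, with its foot toward the robot. Its underside is about 55 mm below the TCP, so I'll lower it and then slow down.

Emit:
arm_command:
  rows:
    - {"fingers": -1,"x": 0,"y": 0,"z": 0.03,"ax": 0,"ay": 0,"az": 0}
    - {"fingers": -1,"x": 0,"y": 0,"z": 0.03,"ax": 0,"ay": 0,"az": 0}
    - {"fingers": -1,"x": 0,"y": 0,"z": 0.03,"ax": 0,"ay": 0,"az": 0}
    - {"fingers": -1,"x": 0,"y": 0,"z": 0.025,"ax": 0,"ay": 0,"az": 0}
    - {"fingers": -1,"x": 0,"y": 0,"z": 0.015,"ax": 0,"ay": 0,"az": 0}
    - {"fingers": -1,"x": 0,"y": 0,"z": 0.003,"ax": 0,"ay": 0,"az": 0}
    - {"fingers": -1,"x": 0,"y": 0,"z": 0,"ax": 0,"ay": 0,"az": 0}
    - {"fingers": -1,"x": 0,"y": 0,"z": 0,"ax": 0,"ay": 0,"az": 0}

```text
clock: 15.92
tcp_pos: [0.4865, -0.1743, 0.0699]
orientation: [-0.006, 3.138, 0.001]
contact_force: [0.5, -0.1, -1.7]
grip_width: 0.0108
gripper_force: 62.0
```

Emit:
arm_command:
  rows:
    - {"fingers": -1,"x": 0,"y": 0,"z": 0.001,"ax": 0,"ay": 0,"az": 0}
    - {"fingers": -1,"x": 0,"y": 0,"z": 0.001,"ax": 0,"ay": 0,"az": 0}
    - {"fingers": -1,"x": 0,"y": 0,"z": 0,"ax": 0,"ay": 0,"az": 0}

```text
clock: 16.17
tcp_pos: [0.4859, -0.1751, 0.0676]
orientation: [-0.004, 3.139, -0.0]
contact_force: [0.4, 0.6, -1.4]
grip_width: 0.011
gripper_force: 62.0
```

Emit:
arm_command:
  rows:
    - {"fingers": -1,"x": 0,"y": 0,"z": 0.002,"ax": 0,"ay": 0,"az": 0}
    - {"fingers": -1,"x": 0,"y": 0,"z": 0.002,"ax": 0,"ay": 0,"az": 0}
    - {"fingers": -1,"x": 0,"y": 0,"z": 0,"ax": 0,"ay": 0,"az": 0}

```text
clock: 16.42
tcp_pos: [0.4852, -0.175, 0.0626]
orientation: [-0.004, 3.14, 0.001]
contact_force: [-0.6, -1.0, -2.0]
grip_width: 0.011
gripper_force: 62.0
```

Emit:
arm_command:
  rows:
    - {"fingers": -1,"x": 0,"y": 0,"z": 0.0015,"ax": 0,"ay": 0,"az": 0}
    - {"fingers": -1,"x": 0,"y": 0,"z": 0,"ax": 0,"ay": 0,"az": 0}

```text
clock: 16.58
tcp_pos: [0.4853, -0.175, 0.062]
orientation: [-0.004, 3.141, -0.001]
contact_force: [-2.7, -1.0, 7.0]
grip_width: 0.0105
gripper_force: 63.3
```

Emit:
arm_command:
  rows:
    - {"fingers": -1,"x": 0,"y": 0,"z": 0.0015,"ax": 0,"ay": 0,"az": 0}
    - {"fingers": -1,"x": 0,"y": 0,"z": 0,"ax": 0,"ay": 0,"az": 0}

```text
clock: 16.75
tcp_pos: [0.4853, -0.1751, 0.0618]
orientation: [-0.004, 3.141, -0.004]
contact_force: [-10.7, -0.5, 26.4]
grip_width: 0.0107
gripper_force: 66.0
```

It has touched down and is pressing a little, so I'll relieve that, release and retreat.

Emit:
arm_command:
  rows:
    - {"fingers": -1,"x": 0,"y": 0,"z": -0.0015,"ax": 0,"ay": 0,"az": 0}
    - {"fingers": -0.5,"x": 0,"y": 0,"z": 0,"ax": 0,"ay": 0,"az": 0}
    - {"fingers": 0,"x": 0,"y": 0,"z": 0,"ax": 0,"ay": 0,"az": 0}
    - {"fingers": 0.5,"x": 0,"y": 0,"z": 0,"ax": 0,"ay": 0,"az": 0}
    - {"fingers": 0.5,"x": 0,"y": 0,"z": 0,"ax": 0,"ay": 0,"az": 0}
    - {"fingers": 0.5,"x": 0,"y": 0,"z": -0.01,"ax": 0,"ay": 0,"az": 0}
    - {"fingers": 0.5,"x": 0,"y": 0,"z": -0.02,"ax": 0,"ay": 0,"az": 0}
    - {"fingers": 0.5,"x": 0,"y": 0,"z": -0.03,"ax": 0,"ay": 0,"az": 0}
    - {"fingers": 0.5,"x": 0,"y": 0,"z": -0.03,"ax": 0,"ay": 0,"az": 0}
    - {"fingers": 0.5,"x": 0,"y": 0,"z": -0.03,"ax": 0,"ay": 0,"az": 0}

```text
clock: 17.58
tcp_pos: [0.485, -0.1745, 0.183]
orientation: [-0.006, 3.141, 0.002]
contact_force: [0.7, 0.4, 0.3]
grip_width: 0.0643
gripper_force: 0.0
```

Emit:
arm_command:
  rows:
    - {"fingers": 0.5,"x": 0,"y": 0,"z": -0.03,"ax": 0,"ay": 0,"az": 0}
    - {"fingers": 0.5,"x": 0,"y": 0,"z": -0.02,"ax": 0,"ay": 0,"az": 0}
    - {"fingers": 0.5,"x": 0,"y": 0,"z": 0,"ax": 0,"ay": 0,"az": 0}
    - {"fingers": 0.5,"x": 0,"y": 0,"z": 0,"ax": 0,"ay": 0,"az": 0}
    - {"fingers": 0.5,"x": 0,"y": 0,"z": 0,"ax": 0,"ay": 0,"az": 0}

```text
clock: 18.0
tcp_pos: [0.4845, -0.175, 0.2309]
orientation: [-0.004, 3.141, 0.001]
contact_force: [0.5, -0.1, -0.2]
grip_width: 0.0641
gripper_force: 0.0
```

Run:
```python
from h import *
import cv2
where()
from bench import r
b=[]
for n,(x0,x1,y0,y1) in dict(top=(160,400,150,350),side=(210,450,100,300)).items():
    f=r.grab_frame(n);np.savez(n+"3.npz",**f);b.append(cv2.resize(f["frame"][y0:y1,x0:x1,::-1],(400,333),interpolation=cv2.INTER_CUBIC))
cv2.imwrite("pics/g5.png",np.hstack(b))
P,F=cloud("side3")
for lo,hi in((.03,.045),(.055,.075)):
    m=(np.abs(P[...,0]-.47)<.09)&(np.abs(P[...,1]+.175)<.07)&(P[...,2]>lo)&(P[...,2]<hi);q=P[m];print(len(q),np.percentile(q,[3,50,97],axis=0).round(4).tolist())
for k in "03":
    P,F=cloud("side"+k);L=np.stack([(P-AX)@UP,(P-AX)@LE,(P-AX)@N],-1)
    b=L[(L[...,2]>.055)&(L[...,2]<.075)&(L[...,0]>.09)&(L[...,0]<.17)&(L[...,1]<-.02)&(L[...,1]>-.07)];print("knob",np.median(b,0).round(4))
```

```text
t 18.0 face uln mm [ 143.4 -325.3   85.7] xdeg -161.0 tilt 29.98 j [ 1.05  0.41 -1.02  1.9   0.4   1.05  1.43] F [ 0.5 -0.1 -0.2] M [0.01 0.01 0.03] w 0.0641 0.0
227 [[0.4428, -0.1906, 0.0307], [0.4805, -0.1662, 0.0357], [0.523, -0.1523, 0.043]]
98 [[0.4573, -0.1783, 0.0563], [0.4837, -0.1704, 0.0646], [0.5098, -0.1658, 0.0694]]
knob [ 0.1293 -0.0412  0.0615]
knob [ 0.1295 -0.0413  0.0616]
```

View pics/g5.png

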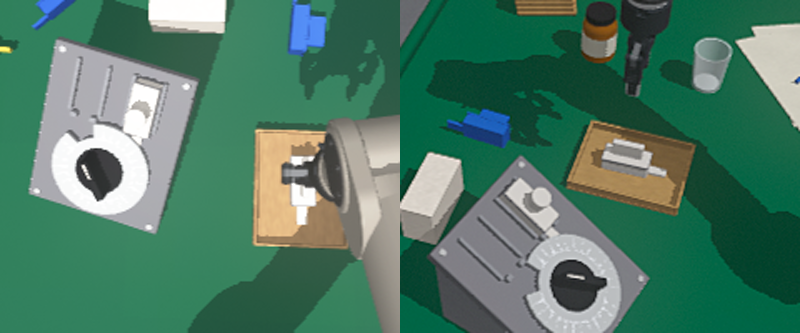

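The fin cassette stands flat in the tray (right half at about (628,158)), the knob cassette hasn't moved, and the gripper is clear.

```bash
python3 -c "
from bench import r
print(r.hand_in())"
```

```text
the job is handed in; nothing more can be done
None
```

I turned the plate the shorter way (clockwise, about 177°) to free the fin cassette, set it down flat and released in the tray with the knob cassette unmoved, and handed the job in at about 18 s; no verdict was returned.

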